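Turn a file end for end and stow it blade-in

TASK

The hand file lies with its handle sunk in the deep wooden rest, so only its blade can be reached. Lift it out by the blade, lay it flat on the bare bench top and let go, then take it again by its handle and stow it in the blade guard, blade in the groove with its tip just short of the end stop, handle out over the open bay, and let go. Do not let it fall, and leave the mug, steel block, wax and punch where they are.

Things in the scene. Friction and masses are not known exactly. Their poses are not given: they have to be found in the camera images.
- file_mid (a point): middle of the big hand file: 190 mm long, half-round steel blade 14 mm wide, 8 mm high; pale wooden handle 15 mm wide and high. About 0.1 kg. Half-way along, 7.5 mm above the flat underside (so 7.5 mm over what it lies on). y runs along the file: blade tip at +95 mm, handle from about -25 mm to its butt at -95 mm; z up as it lies
- file_handle (a point): a point in the file's handle, at y = -55 mm from file_mid, 7.5 mm above the underside; same axes
- handle_rest: fixed wooden rest 70 x 112 mm in which the handle starts. Origin under its middle at bench height. Groove along y: 24 mm wide, y = -51 to +51 mm, floor at z = 30 mm, walls to z = 56 mm, closed at -y; at +y the blade sticks out level by about 90 mm, 30 mm over the bench. Too tight and deep for fingers to reach the handle
- blade_guard: fixed wooden guard, base plate 64 x 204 mm, 8 mm thick, 51 mm high in all. Origin at bench height under guard_seat, same axes. Groove for the blade at y = -5 to +99 mm: floor at z = 30 mm, 22 mm wide, straight to z = 42 mm, then flared to about 30 mm at z = 51 mm; too tight for fingers beside the blade. Stop wall beyond y = +99 mm
- guard_seat (a point): where file_mid belongs when the file is stowed in the guard, 37.5 mm over the bench; y from handle to blade tip. Finger bay for the handle at y = -5 to -80 mm, only the 8 mm base plate under it; then a pad, y = -80 to -92 mm, 30 mm over the bench, under the butt
- mug_mid (a point): bystander: pot-shaped mug with a handle and brushes standing in it, 64 x 90 mm, 112 mm tall with the brushes; point on its middle axis half-way up
- steel_block_mid (a point): bystander: plain steel block 48 x 62 x 38 mm; point at its centre
- wax_mid (a point): bystander: round cake of wax, 45 mm across, 17 mm high; point at its centre
- punch_mid (a point): bystander: steel doming punch lying down, 69 mm long along its y, 14 mm thick; point at its centre
- bench_vice: fixed bench vice; it stands, handles included, within about x = 0.31 to 0.50 and y = -0.25 to -0.10 of the world, up to 100 mm high. A shelf overhangs the back of the bench from x = 0.70 on, its front edge 0.52 to 0.58 m up, a lamp under it 0.48 m up. Bench top: z = 0, free from x = 0.34 to 0.72 and y = -0.70 to 0.21

How it is judged:
By the outcome, as a careful person would: the job done as asked, in the order asked, and still so for the second after the job is handed in, with the robot touching nothing.
It also fails if it takes over 61 s, if anything falls off the work surface, if the arm or the gripper's body presses on something with over 40 N, if the wrist force passes 120 N, or if a joint passes its speed limit or range.

ROBOT

A 6-joint arm with a two-finger parallel gripper is mounted at the origin on a cart in front of the work surface, level with it; the furniture and walls round the work are solid. World frame = base frame: x ahead of the robot, y to its left, z up, the work surface at z = 0. Lengths are in mm, angles in rad, forces in N, time in s.
With the tool pointing down it reaches from about 275 to 1000 mm from the base axis. Payload 8.4 kg.
Tool frame: the origin (TCP) lies at the very end of the fingers, on their centre line; the grasp point (between the pads) lies 19 mm behind it; x points along the fingers, y is the direction in which the jaws open and shut, and the axes are right-handed (so a half turn about x gives the same grasp; the last joint's range is limited). The gripper opens to 85 mm and grips with 20 to 120 N. Pads are 22 mm wide; open, the fingers measure 114 mm over their backs; the gripper's body (76 mm by 85 mm) begins 54 mm behind the grasp point. The pads swing forward as they close: fully open they stand 13 mm farther back than shut.
Start: joints at [-1.335, 0.353, 1.633, -0, 1.155, -0.002], TCP at [147.227, -607.414, 231.281] pointing down, gripper open.
Joint ranges: [-2.63, 2.63], [-0.92, 2.1], [0.06, 2.66], [-1.3, 4.44], [0, 2.69], [-3.02, 3.02]. Speed limits (rad/s): [2.22, 2.22, 2.79, 3.14, 3.14, 3.14].

INTERFACE

Orientations are given as a rotation vector (axis times angle).
In Python, from station import robot, cams, monitor gives the robot as it stands. The module is installed in compiled form; this text tells all that it offers. Calls block until the motion is done:
- robot.goto(position, orientation): joint-space move of the TCP to a pose.
- robot.move_l(position, feed=150, rotation=None): straight line of the TCP; rotation=None keeps the orientation; feed is the mean speed in mm/s.
- robot.goto_joints(angles): joint-space move.
- robot.grip(opening, newtons=None): opening from 0.0 (shut) to 1.0 (fully open); newtons is the grip in N (None keeps the last); returns when the fingers have stopped.
- robot.dwell(seconds).
- robot.ik(position, orientation): joint angles nearest the present ones, or None.
- cams.get_image(name): name is "side" or "top" or "wrist"; returns (picture, depth): 480x640x3 uint8, red, green, blue; 480x640 float32, mm along the optical axis (not along the pixel's ray), 0 where there is no reading.
- cams.camera_params(name): a dict with "fx", "fy", "cx", "cy" (pixels), "D" ([k1, k2, p1, p2, k3] as OpenCV has them; the pictures are not rectified), "cam_to_world" (4x4, takes a point from camera to world coordinates). Camera axes: x right, y up, looking along -z (the intrinsics and any distortion apply to the point x, -y, -z); pixel columns grow to the right and rows downward; lengths in mm; the calibration is good to about 2 mm. A picture is of the moment at which its call begins: read the wrist's pose just before it. camera_params takes no time and is no camera call; for the wrist camera it gives the pose at the moment of the call.
A pose or a line that the arm cannot do raises robot.IKError and nothing moves.
- robot.sign_off(): hands the job in, once; it reports no verdict.
Readings, each from a call of its own:
- monitor.get_time(): time.
- monitor.get_joint_positions(): joint angles.
- monitor.get_dq(): joint speeds.
- monitor.get_joint_torque(): joint torques, N m.
- monitor.get_tcp_pos(): TCP position.
- monitor.get_orientation(): TCP orientation.
- monitor.get_wrist_force(): force on the tool from outside, world axes, zero at the start.
- monitor.get_moment(): the same for the moment, N m.
- monitor.get_gripper_width(): opening from 0.0 (shut) to 1.0 (fully open).
Only numpy, scipy, OpenCV 4.12 (cv2) and the standard library are available. Lean on these libraries where they do the work, as an engineer would, in place of code of your own. Each camera call takes 0.05 s, during which the arm holds its last target.

## Working session

There is one attempt and no reset: what is moved stays moved. The work goes in short steps, each a Python script; the robot and the scene stay as the last script left them, time stands still between calls to the robot, and variables do not carry over. Pictures are saved under pics/ and viewed, and the job is handed in when it is done.

```bash
mkdir -p pics; ls
python3 - <<'E'
from station import robot, cams, monitor
import cv2, numpy as np
print(monitor.get_time(), monitor.get_tcp_pos(), monitor.get_orientation())
for n in ["side","top"]:
    p,d=cams.get_image(n); cv2.imwrite(f"pics/{n}0.png",p[:,:,::-1]); np.savez(f"pics/{n}0.npz",p=p,d=d)
    c=cams.camera_params(n); print(n,c)
E
```

```text
pics
0.0 [ 147.10858436 -606.9413908   230.5515479 ] [ 2.09568533  0.25181547 -2.09599689]
side {'fx': 468.90368354634427, 'fy': 468.90368354634427, 'cx': 320.6579011258551, 'cy': 235.4167628967396, 'D': array([-0.09272482,  0.        ,  0.        ,  0.        ,  0.        ]), 'cam_to_world': array([[ 9.38120707e-01,  2.45973955e-01, -2.43775209e-01,
         3.56897167e+02],
       [-3.45742501e-01,  6.25006897e-01, -6.99877491e-01,
        -7.63696677e+02],
       [-1.97904472e-02,  7.40853017e-01,  6.71375562e-01,
         6.40299508e+02],
       [ 0.00000000e+00,  0.00000000e+00,  0.00000000e+00,
         1.00000000e+00]])}
top {'fx': 538.9276775119845, 'fy': 538.9276775119845, 'cx': 314.4748323660678, 'cy': 238.3358559561619, 'D': array([-0.08302256,  0.        ,  0.        ,  0.        ,  0.        ]), 'cam_to_world': array([[-1.39478132e-03,  9.99714440e-01, -2.38556619e-02,
         5.30432566e+02],
       [-9.99940615e-01, -1.65214512e-03, -1.07720694e-02,
        -1.37757446e+02],
       [-1.08084063e-02,  2.38392205e-02,  9.99657376e-01,
         1.01468760e+03],
       [ 0.00000000e+00,  0.00000000e+00,  0.00000000e+00,
         1.00000000e+00]])}
```

View pics/top0.png

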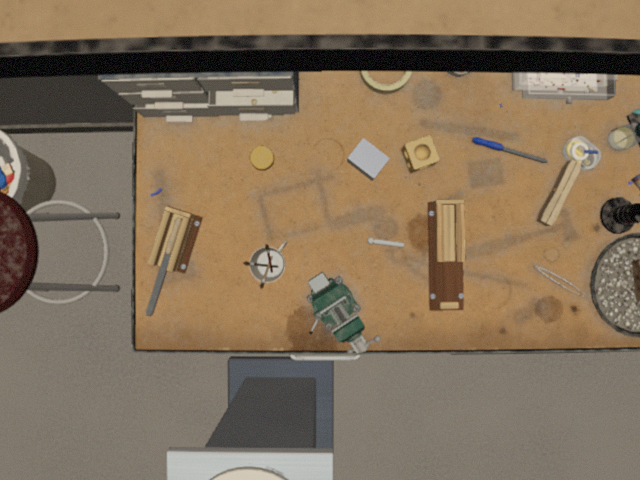

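View pics/side0.png

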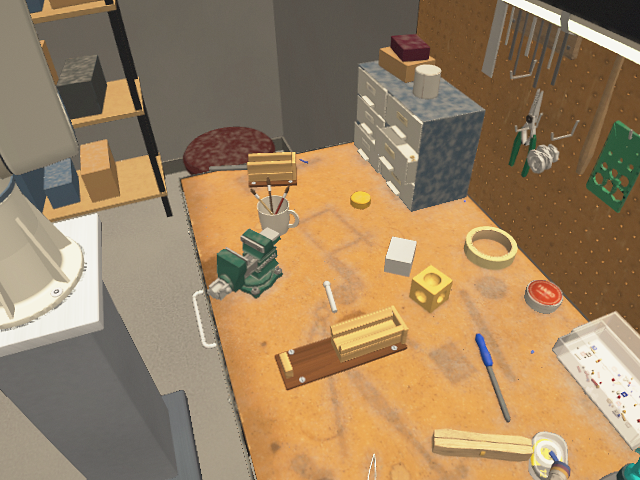

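```bash
cat > h.py <<'E'
import numpy as np, cv2
def load(n):
    z=np.load(f"pics/{n}.npz"); return z['p'],z['d']
def unproj(c,u,v,z=None,depth=None):
    K=np.array([[c['fx'],0,c['cx']],[0,c['fy'],c['cy']],[0,0,1]])
    q=cv2.undistortPoints(np.array([[[u,v]]],float),K,np.array(c['D']))[0,0]
    r=np.array([q[0],-q[1],-1.]); T=c['cam_to_world']; R,t=T[:3,:3],T[:3,3]
    w=R@r
    s=depth if depth is not None else (z-t[2])/w[2]
    return t+s*w
def proj(c,P):
    T=c['cam_to_world']; p=T[:3,:3].T@(np.array(P,float)-T[:3,3]); p=np.array([p[0],-p[1],-p[2]])
    K=np.array([[c['fx'],0,c['cx']],[0,c['fy'],c['cy']],[0,0,1]])
    return cv2.projectPoints(p[None],np.zeros(3),np.zeros(3),K,np.array(c['D']))[0].ravel()
def crop(p,x0,y0,w,h,f,name):
    cv2.imwrite(name,cv2.resize(p[y0:y0+h,x0:x0+w,::-1],None,fx=f,fy=f,interpolation=cv2.INTER_CUBIC))
E
python3 - <<'E'
from h import *
p,d=load('top0')
crop(p,130,190,100,130,6,'pics/c1.png') if False else crop(p,135,195,100,130,4,'pics/c1.png')
crop(p,410,190,80,130,4,'pics/c2.png')
a=cv2.imread('pics/c1.png');b=cv2.imread('pics/c2.png');cv2.imwrite('pics/c12.png',np.hstack([a,b]))
from station import cams
c=cams.camera_params('top')
for n,(u,v) in dict(tip=(151,312),bl=(162,268),g1=(446,205),g2=(446,255),gb=(446,280),block=(370,160),wax=(262,158),punch=(386,243),mug=(268,264)).items():
    print(n,d[v,u],unproj(c,u,v,depth=d[v,u]).round(1))
E
```

```text
tip 975.55524 [419.6 171.7  39.5]
bl 981.60425 [499.8 152.6  35.1]
g1 987.3594 [ 615.  -369.5   26.5]
g2 981.3607 [ 523.  -367.8   30.3]
gb 1003.43195 [ 476.  -373.     7.1]
block 979.3304 [ 696.3 -228.6   38. ]
wax 1002.814 [704.3 -29.3  16.8]
punch 1001.6357 [ 545.5 -260.1   11.7]
mug 975.5988 [507.3 -43.   39.2]
```

View pics/c12.png

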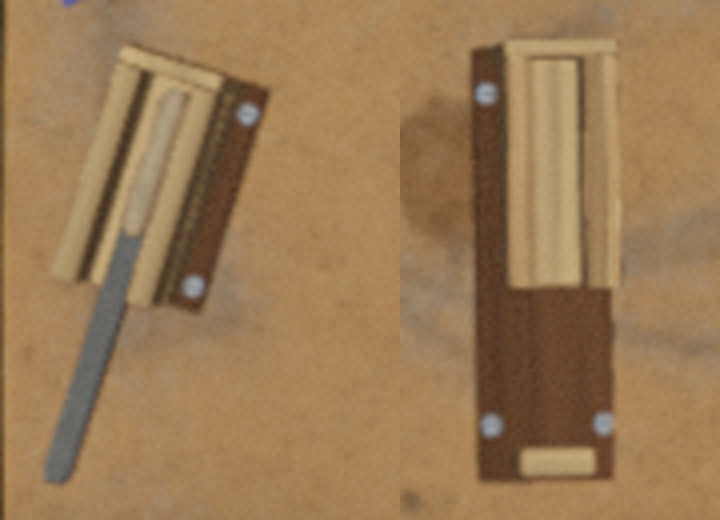

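Run:
```python
from h import *
from station import cams
c=cams.camera_params('top')
g=lambda X,Y:(410+(X-400)/4-.4,190+Y/4-.4)
r=lambda X,Y:(135+X/4-.4,195+Y/4-.4)
for n,(uv,z) in {'plateBL':(g(480,480),8),'plateBR':(g(613,478),8),'plateTL':(g(473,48),8),'stopTL':(g(505,40),51),'stopTR':(g(617,40),51),'floorBL':(g(532,288),30),'floorBR':(g(580,288),30),'blockBL':(g(510,288),51),'blockBR':(g(619,288),51),'padTL':(g(521,449),30),'padTR':(g(596,449),30),'padBL':(g(521,474),30),
 'tip':(r(57,482),34),'tipL':(r(45,475),34),'tipR':(r(70,475),34),'bladeL':(r(98,285),34),'bladeR':(r(126,290),34),'shoulder':(r(131,237),38),'butt':(r(175,90),40),
 'RwTL':(r(122,45),56),'RwTR':(r(225,82),56),'RwBL':(r(53,272),56),'RwBR':(r(158,302),56),'innL':(r(78,280),56),'innR':(r(130,300),56)}.items():
    print(n,np.round(uv,1),unproj(c,*uv,z=z).round(1))
```

```text
plateBL [429.6 309.6] [ 420.9 -341.8    8. ]
plateBR [462.8 309.1] [ 421.5 -404.5    8. ]
plateTL [427.8 201.6] [ 623.  -339.6    8. ]
stopTL [435.8 199.6] [ 622.7 -345.5   51. ]
stopTR [463.8 199.6] [ 622.7 -396.2   51. ]
floorBL [442.6 261.6] [ 511.  -361.6   30. ]
floorBR [454.6 261.6] [ 510.9 -383.7   30. ]
blockBL [437.1 261.6] [ 511.4 -346.9   51. ]
blockBR [464.4 261.6] [ 511.2 -396.1   51. ]
padTL [439.8 301.8] [ 437.4 -356.2   30. ]
padTR [458.6 301.8] [ 437.2 -390.8   30. ]
padBL [439.8 308.1] [ 426.  -356.2   30. ]
tip [148.8 315.1] [413.2 177.5  34. ]
tipL [145.8 313.4] [416.4 183.1  34. ]
tipR [152.1 313.4] [416.5 171.4  34. ]
bladeL [159.1 265.8] [503.7 158.3  34. ]
bladeR [166.1 267.1] [501.5 145.3  34. ]
shoulder [167.4 253.8] [525.8 141.9  38. ]
butt [178.4 217.1] [592.9 121.3  40. ]
RwTL [165.1 205.8] [612.2 141.3  56. ]
RwTR [190.8 215.1] [595.4  94.3  56. ]
RwBL [147.8 262.6] [510.2 172.3  56. ]
RwBR [174.1 270.1] [496.8 124.3  56. ]
innL [154.1 264.6] [506.6 160.8  56. ]
innR [167.1 269.6] [497.6 137.1  56. ]
```

```bash
cat >> h.py <<'E'
from scipy.spatial.transform import Rotation as Ro
def ori(jaw_deg, tilt=0):
    a=np.radians(jaw_deg); x=np.array([0,0,-1.]); y=np.array([np.cos(a),np.sin(a),0]); z=np.cross(x,y)
    return Ro.from_matrix(np.c_[x,y,z]).as_rotvec()
E
python3 - <<'E'
from h import *
from station import robot, cams, monitor
R=Ro.from_rotvec(monitor.get_orientation()).as_matrix(); print(R.round(3))
cw=cams.camera_params('wrist'); T=cw['cam_to_world']
print((R.T@T[:3,:3]).round(3), R.T@(T[:3,3]-monitor.get_tcp_pos()), cw['fx'],cw['D'])
def show(p,degs):
    for a in degs:
        q=robot.ik(p,ori(a)); print(p,a,None if q is None else np.round(q,2))
show([516,-372,260],[90,-90])
show([480,157,120],[72.7,-107.3])
show([525,-490,120],[90,-90]); show([475,-490,120],[90,-90]); show([460,-372,120],[90,-90])
E
```

```text
[[-0.     0.236 -0.972]
 [ 0.001 -0.972 -0.236]
 [-1.    -0.001 -0.   ]]
[[-0.     0.323 -0.946]
 [ 1.    -0.    -0.   ]
 [-0.001 -0.946 -0.323]] [-142.16296155    0.15509463  -82.4977492 ] 377.3820467843461 [-0.06985065  0.          0.          0.          0.        ]
[516, -372, 260] 90 [-0.63  0.35  1.58  0.    1.22 -2.2 ]
[516, -372, 260] -90 [-0.63  0.35  1.58 -0.    1.22  0.94]
[480, 157, 120] 72.7 [ 0.31  0.31  1.99 -0.    0.84 -0.96]
[480, 157, 120] -107.3 [ 0.31  0.31  1.99 -0.    0.84  2.19]
[525, -490, 120] 90 [-0.75  0.6   1.5   0.    1.04 -2.32]
[525, -490, 120] -90 [-0.75  0.6   1.5  -0.    1.04  0.82]
[475, -490, 120] 90 [-0.8   0.55  1.59  0.    1.   -2.37]
[475, -490, 120] -90 [-0.8   0.55  1.59 -0.    1.    0.77]
[460, -372, 120] 90 [-0.68  0.43  1.8   0.    0.91 -2.25]
[460, -372, 120] -90 [-0.68  0.43  1.8  -0.    0.91  0.89]
```

```bash
cat >> h.py <<'E'
def snap(name):
    from station import cams
    c=cams.camera_params('wrist'); p,d=cams.get_image('wrist')
    np.savez(f'pics/{name}.npz',p=p,d=d,c=np.array(c,dtype=object)); cv2.imwrite(f'pics/{name}.png',p[:,:,::-1]); return c,p,d
def loadw(n):
    z=np.load(f"pics/{n}.npz",allow_pickle=True); return z['c'].item(),z['p'],z['d']
E
python3 - <<'E'
from h import *
from station import robot, cams, monitor
robot.goto([545,-372,190],ori(-90)); print(monitor.get_time(),monitor.get_tcp_pos()); snap('w1')
robot.goto([500,150,190],ori(72.7)); print(monitor.get_time(),monitor.get_tcp_pos()); snap('w2')
print(monitor.get_wrist_force())
E
```

```text
1.8 [ 544.4169684  -372.81483923  190.10553556]
3.75 [500.37208216 149.4976376  190.07051875]
[-0.94423855  0.35091984  0.55182977]
```

View pics/w1.png

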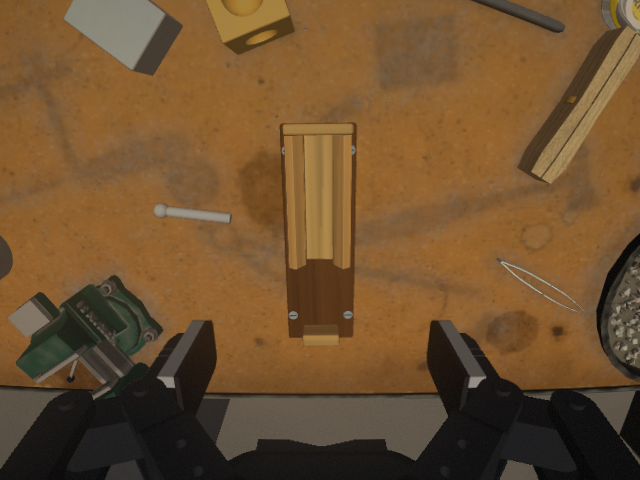

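View pics/w2.png

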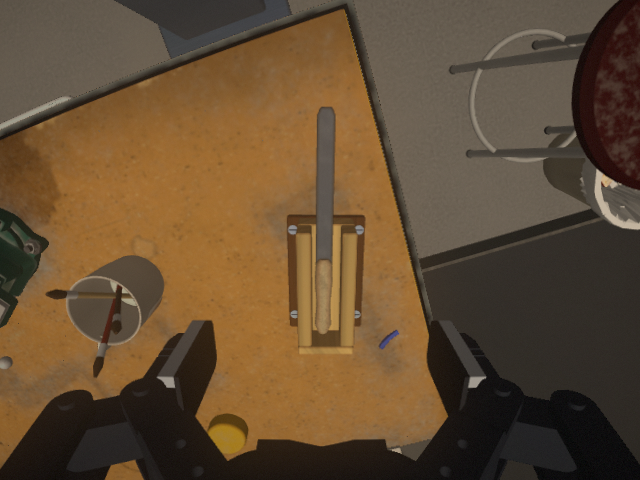

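Run:
```python
from h import *
c,p,d=loadw('w1'); crop(p,270,115,100,240,2.5,'a.png'); crop(p,270,115,100,240,2.5,'pics/a.png')
c,p,d=loadw('w2'); crop(p,275,95,100,265,2.26,'pics/b.png')
a=cv2.imread('pics/a.png');b=cv2.imread('pics/b.png'); b=cv2.resize(b,(226,600)); print(a.shape,b.shape)
c,p,d=loadw('w1'); crop(p,270,115,100,120,5,'pics/a1.png'); crop(p,270,235,100,120,5,'pics/a2.png')
c,p,d=loadw('w2'); crop(p,285,95,80,150,4,'pics/b1.png'); crop(p,285,210,80,150,4,'pics/b2.png')
h=lambda x,y:cv2.imwrite(f'pics/{x[0]}.png',np.hstack([cv2.imread(f'pics/{x}.png'),cv2.imread(f'pics/{y}.png')]))
cv2.imwrite('pics/A.png',np.hstack([cv2.imread('pics/a1.png')[:, :400],cv2.imread('pics/a2.png')[:, :400]]))
cv2.imwrite('pics/B.png',np.hstack([cv2.imread('pics/b1.png'),cv2.imread('pics/b2.png')]))
```

```text
(600, 250, 3) (600, 226, 3)
```

View pics/A.png

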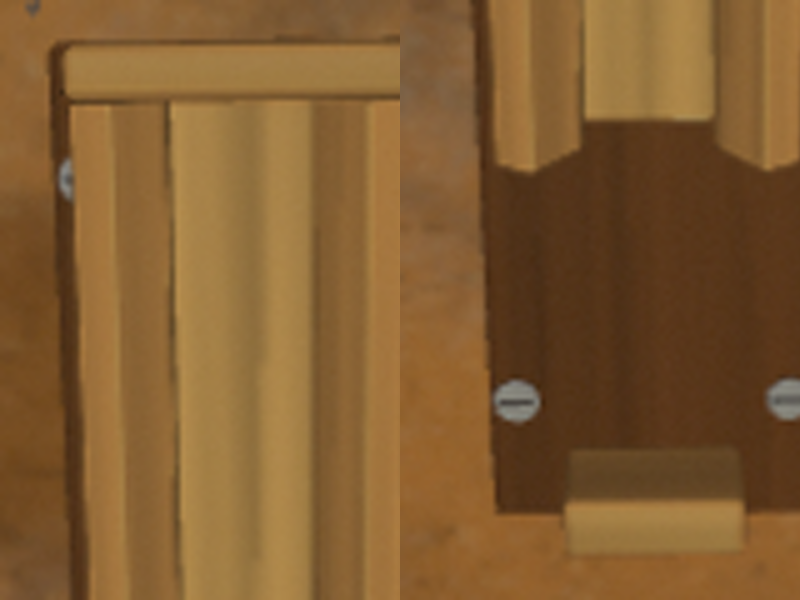

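View pics/B.png

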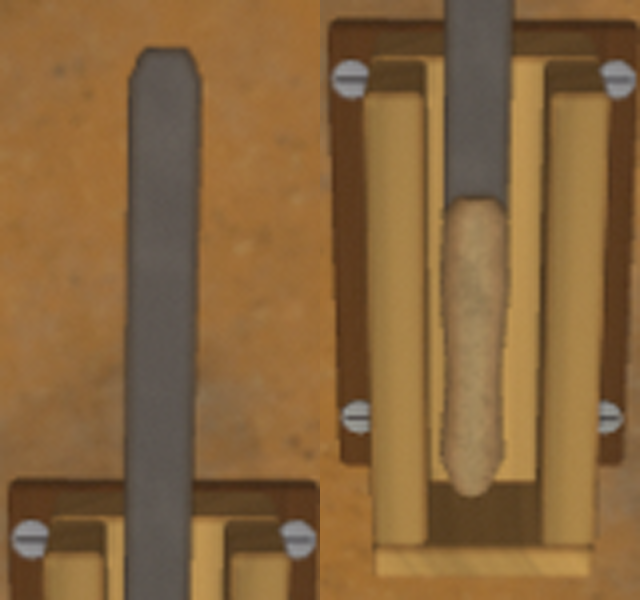

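Run:
```python
from h import *
cA=loadw('w1'); cB=loadw('w2')
A1=lambda X,Y:(270+X/5-.4,115+Y/5-.4); A2=lambda X,Y:(270+(X-400)/5-.4,235+Y/5-.4)
B1=lambda X,Y:(285+X/4-.4,95+Y/4-.4); B2=lambda X,Y:(285+(X-320)/4-.4,210+Y/4-.4)
for n,w,uv,z in [('farL',cA,A1(172,102),30),('farR',cA,A1(312,102),30),('nearL',cA,A2(582,121),30),('nearR',cA,A2(714,121),30),('padTL',cA,A2(568,499),30),('padTR',cA,A2(743,499),30),('padBL',cA,A2(572,552),30),('plateBL',cA,A2(497,512),8),
 ('tip',cB,B1(165,48),34),('tipL',cB,B1(132,90),32),('tipR',cB,B1(200,90),32),('midL',cB,B1(127,470),32),('midR',cB,B1(193,470),32),('shL',cB,B2(446,200),32),('shR',cB,B2(508,200),32),('sh',cB,B2(476,200),44),('buttc',cB,B2(470,470),44),('butt',cB,B2(470,496),38),
 ('wLn',cB,B2(427,93),56),('wRn',cB,B2(548,93),56),('wLf',cB,B2(427,543),56),('wRf',cB,B2(545,543),56),('flEndNear',cB,B2(430,58),30)]:
    u,v=uv; dd=w[2][int(round(v)),int(round(u))]
    print(n,unproj(w[0],u,v,z=z).round(1),'depth z',unproj(w[0],u,v,depth=dd)[2].round(1))
```

```text
farL [ 614.9 -360.    30. ] depth z 28.2
farR [ 614.9 -381.7   30. ] depth z 28.3
nearL [ 512.7 -360.3   30. ] depth z 40.8
nearR [ 512.7 -382.9   30. ] depth z 8.6
padTL [ 438.  -356.7   30. ] depth z 26.6
padTR [ 438. -389.   30.] depth z 27.4
padBL [ 426.6 -357.2   30. ] depth z 29.4
plateBL [ 421.3 -341.3    8. ] depth z -0.4
tip [412.7 179.9  34. ] depth z 36.6
tipL [418.1 171.7  32. ] depth z 37.6
tipR [421.9 184.   32. ] depth z 36.0
midL [488.3 148.5  32. ] depth z 35.9
midR [492.4 161.3  32. ] depth z 35.3
shL [527.8 135.7  32. ] depth z 35.7
shR [531.7 148.3  32. ] depth z 34.9
sh [525.3 143.1  44. ] depth z 42.3
buttc [585.2 123.2  44. ] depth z 44.2
butt [595.  120.1  38. ] depth z 35.3
wLn [497.2 142.   56. ] depth z 48.8
wRn [504.1 164.   56. ] depth z 51.6
wLf [592.7 111.2  56. ] depth z 54.9
wRf [600.2 135.2  56. ] depth z 54.1
flEndNear [497.5 141.8  30. ] depth z 28.9
```

Run:
```python
from h import *
from station import robot, cams, monitor
cA,p,d=loadw('w1')
for uv in [(430,150),(430,330),(500,262),(583,310),(540,183),(523,165),(565,30),(356,250)]: print(uv,unproj(cA,*uv,z=0).round(0))
a=161.9-90
J=ori(a)
robot.grip(0.5,50); print(monitor.get_time(),monitor.get_gripper_width())
robot.goto([475,159.1,60],J); print(monitor.get_time())
robot.move_l([475,159.1,29.5],feed=60); print(monitor.get_time(),monitor.get_tcp_pos(),monitor.get_wrist_force())
snap('w3')
```

```text
(430, 150) [ 602. -467.    0.]
(430, 330) [ 424. -484.    0.]
(500, 262) [ 498. -545.    0.]
(583, 310) [ 444. -643.    0.]
(540, 183) [ 574. -571.    0.]
(523, 165) [ 590. -552.    0.]
(565, 30) [ 701. -573.    0.]
(356, 250) [ 510. -406.    0.]
4.2917 0.4993151097201498
4.8833
5.5417 [474.94236428 159.07851632  29.32153348] [-0.5209038   0.75390285 -0.18699968]
```

View pics/w3.png

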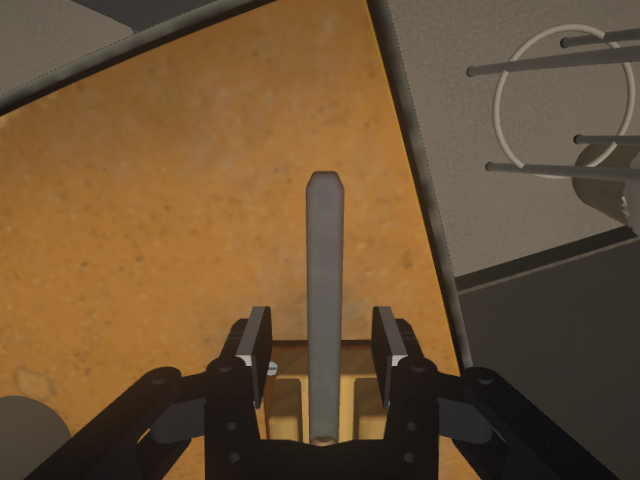

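Run:
```python
from h import *
from station import robot, cams, monitor
robot.grip(0.0,60); print(monitor.get_time(),monitor.get_gripper_width()*85,monitor.get_wrist_force().round(1))
robot.move_l([475,159.1,40],feed=40); print(monitor.get_gripper_width()*85,monitor.get_wrist_force().round(1))
c,p,d=snap('w4')
```

```text
5.9667 11.670854019487804 [-0.2  0.4  2.5]
12.046091642713211 [ 0.9  0.8 -1.3]
```

View pics/w4.png

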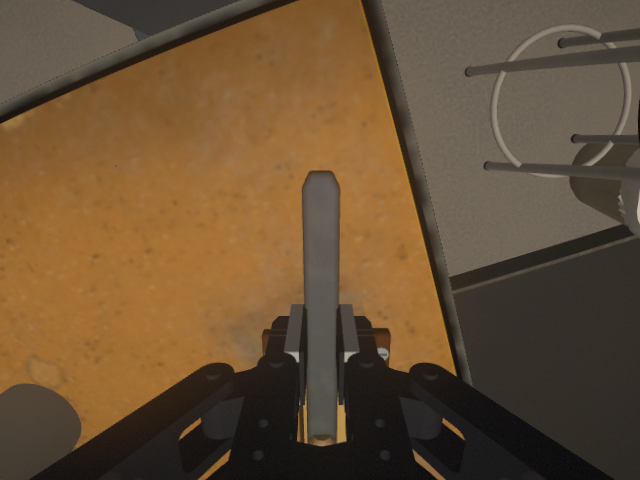

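Run:
```python
from h import *
from station import robot, cams, monitor
for z in (65,110):
    robot.move_l([475,159.1,z],feed=80); print(monitor.get_time(),monitor.get_gripper_width()*85,monitor.get_wrist_force().round(1),monitor.get_moment().round(2))
c,p,d=snap('w5')
p2,d2=cams.get_image('side'); crop(p2,200,100,200,150,4,'pics/s5.png')
```

```text
6.9 12.05343575730087 [-0.8 -1.4 -1.3] [ 0.04  0.03 -0.01]
7.6167 11.669610445510182 [-0.6 -0.1 -1.2] [0.01 0.05 0.03]
```

View pics/w5.png

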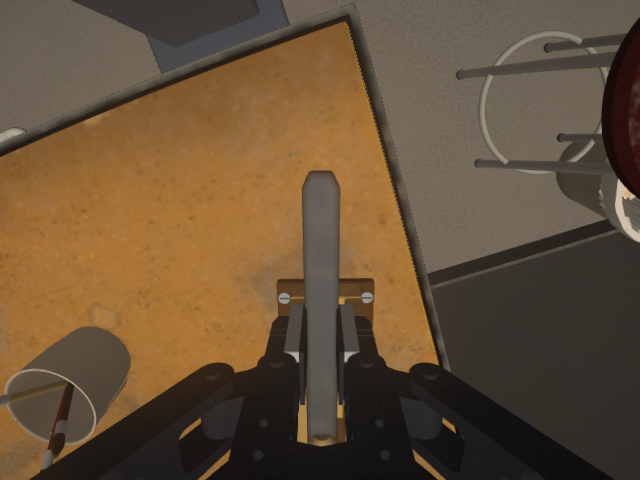

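View pics/s5.png

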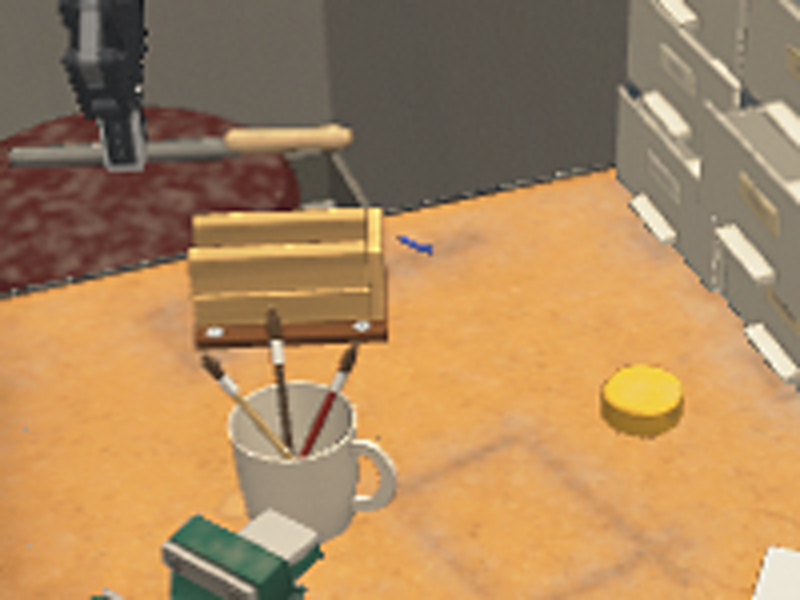

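Run:
```python
from h import *
from station import robot, cams, monitor
robot.move_l([475,159.1,190],feed=150)
robot.goto([560,-477,190],ori(-90)); print(monitor.get_time(),monitor.get_gripper_width()*85)
robot.move_l([560,-477,30],feed=150)
robot.move_l([560,-477,8],feed=60)
robot.dwell(.1); f0=monitor.get_wrist_force(); print(monitor.get_tcp_pos(),f0.round(1))
for z in np.arange(6,-2.1,-1):
    robot.move_l([560,-477,z],feed=20); f=monitor.get_wrist_force(); print(z,monitor.get_tcp_pos()[2].round(2),(f-f0).round(1))
    if f[2]-f0[2]>4: break
snap('w6'); print(monitor.get_time())
```

```text
10.6917 11.766065736235925
[ 560.13151702 -477.11968957    8.11286085] [ 0.3 -0.3 -0.7]
6.0 6.04 [-1.1  0.2 -0.5]
5.0 4.96 [-0.5 -0.  -0.7]
4.0 3.86 [-0.8 -0.3 -0.1]
3.0 2.89 [-0.   0.4  0.2]
2.0 1.92 [-0.8  0.1 -0.3]
1.0 0.89 [-0.2  1.2 -0.9]
0.0 0.63 [-1.7  3.1  6.5]
14.325
```

View pics/w6.png

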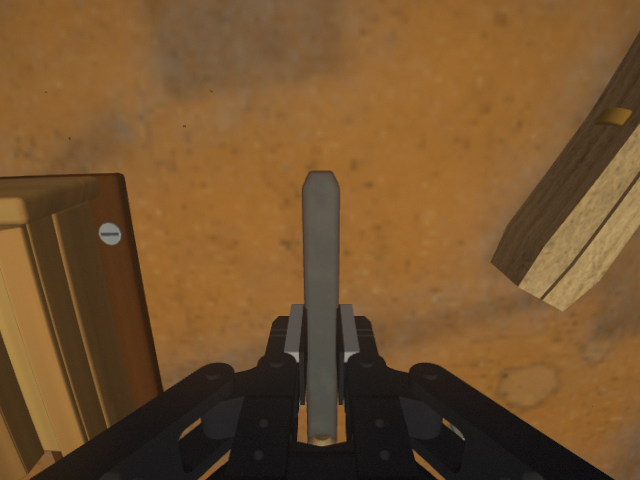

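Run:
```python
from h import *
from station import robot, cams, monitor
robot.grip(0.45,60); robot.dwell(.3); print(monitor.get_wrist_force().round(1))
robot.move_l([560,-477,60],feed=100)
robot.move_l([520,-477,140],feed=200)
snap('w7'); print(monitor.get_time(),monitor.get_tcp_pos())
```

```text
[0.3 0.  0.3]
16.4 [ 519.82252432 -476.40518791  138.49394696]
```

View pics/w7.png

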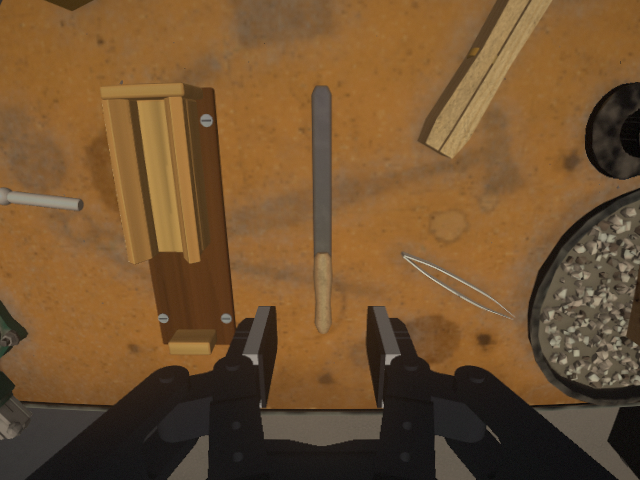

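Run:
```python
from h import *
c,p,d=loadw('w7')
crop(p,280,75,80,135,4,'pics/a1.png');crop(p,280,210,80,135,4,'pics/a2.png')
cv2.imwrite('pics/C.png',np.hstack([cv2.imread('pics/a1.png'),cv2.imread('pics/a2.png')]))
for n,u,v,z in [('tip',321,85,4),('bl',322,180,8),('sh',322,254,12),('butt',322.5,333,6),('gNL',154.5,251,30),('gNR',182.5,251,30),('gFL',138,98,30),('gFR',169,98,30)]: print(n,unproj(c,u,v,z=z).round(1),unproj(c,u,v,depth=d[int(v),int(u)])[2].round(1))
```

```text
tip [ 624.7 -477.     4. ] 6.4
bl [ 559.9 -477.7    8. ] 6.8
sh [ 504.4 -477.8   12. ] 11.5
butt [ 431.6 -478.3    6. ] 10.8
gNL [ 513.2 -357.7   30. ] 36.9
gNR [ 513.2 -378.2   30. ] 29.8
gFL [ 616.5 -360.5   30. ] 45.1
gFR [ 616.  -380.7   30. ] 53.0
```

View pics/C.png

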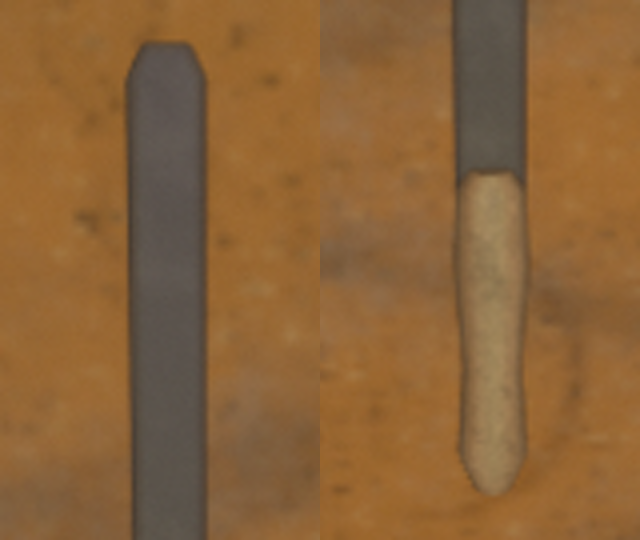

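Run:
```python
from h import *
from station import robot, cams, monitor
X,Y=477.5,-477.8
robot.move_l([X,Y,60],feed=150,rotation=ori(-89.7))
robot.move_l([X,Y,2],feed=60); print(monitor.get_tcp_pos(),monitor.get_wrist_force().round(1))
robot.grip(0.0,100); print(monitor.get_time(),monitor.get_gripper_width()*85,monitor.get_wrist_force().round(1))
robot.move_l([X,Y,12],feed=30)
robot.move_l([X,Y,90],feed=120); robot.dwell(.1); print(monitor.get_time(),monitor.get_tcp_pos(),monitor.get_gripper_width()*85,monitor.get_wrist_force().round(1),monitor.get_moment().round(2))
snap('w8'); p2,d2=cams.get_image('side'); crop(p2,300,280,200,150,4,'pics/s8.png')
```

```text
[ 477.77555912 -478.07521922    2.45162467] [-0.4  0.1  0.3]
18.6417 10.485085458190227 [-1.7  1.5  5.9]
20.025 [ 476.96143629 -477.22190929   88.85699182] 10.39911253571296 [ 0.8  0.2 -1.4] [0.01 0.05 0.01]
```

View pics/w8.png

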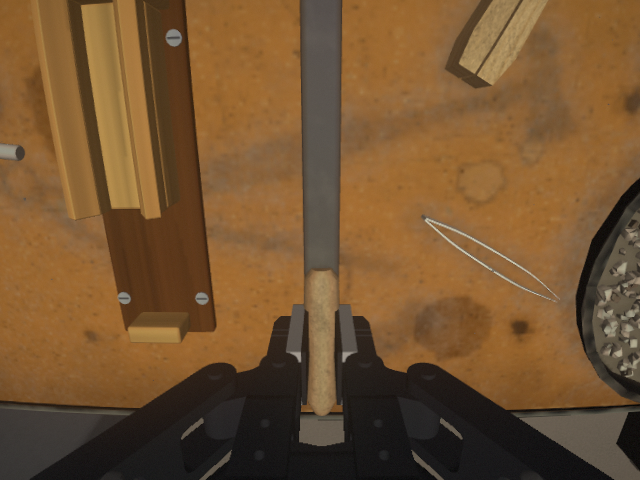

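View pics/s8.png

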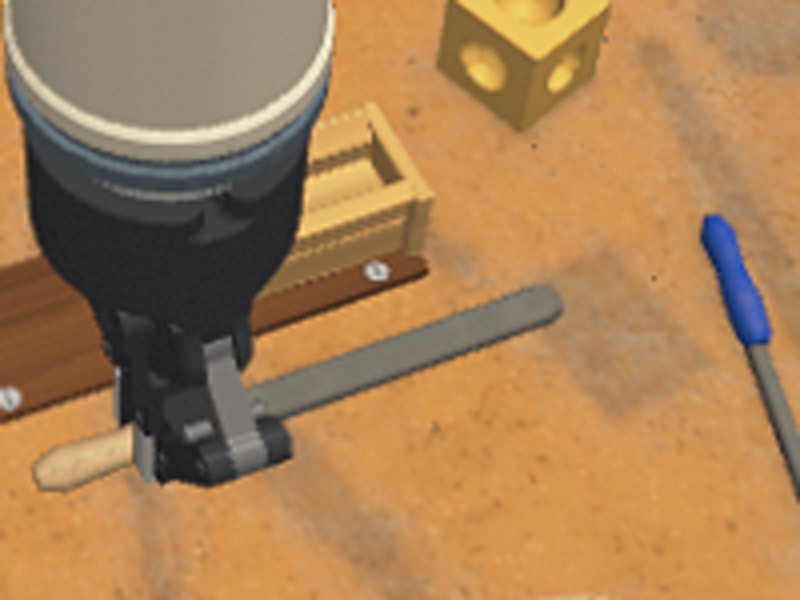

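Run:
```python
from h import *
c,p,d=loadw('w8')
for v in range(3,270,30):
    P=[unproj(c,u,v,depth=d[v,u]) for u in (318,320,322,324)]; P=np.mean(P,0)
    row=d[v]; us=[u for u in range(285,360) if abs(row[u]-row[321])<12]; 
    print(v,P.round(1),min(us),max(us),unproj(c,(min(us)+max(us))/2,v,depth=d[v,321]).round(1))
```

```text
3 [ 596.  -476.9   92.8] 299 341 [ 596.1 -476.6   92.3]
33 [ 586.8 -477.    93.5] 300 341 [ 586.9 -476.8   92.8]
63 [ 577.6 -477.    93. ] 301 340 [ 577.5 -476.9   93.3]
93 [ 567.9 -477.1   93.7] 301 340 [ 568.  -476.9   93. ]
123 [ 558.1 -477.1   93. ] 302 340 [ 558.1 -477.1   93.9]
153 [ 547.8 -477.2   93.8] 302 340 [ 547.7 -477.2   92.8]
183 [ 537.  -477.3   93.4] 303 340 [ 536.8 -477.4   92.2]
213 [ 525.8 -477.3   93.5] 303 339 [ 525.8 -477.3   93.5]
243 [ 514.  -477.4   93.7] 304 339 [ 514.2 -477.6   94.2]
```

Run:
```python
from h import *
from station import robot, cams, monitor
robot.move_l([465.3,-371.7,90],feed=100); robot.dwell(.1)
robot.move_l([465.3,-371.7,60],feed=80); robot.dwell(.1)
print(monitor.get_time(),monitor.get_tcp_pos()); snap('w9')
p,d=cams.get_image('top'); np.savez("pics/top9.npz",p=p,d=d); crop(p,400,180,100,140,4,'pics/t9.png')
p,d=cams.get_image('side'); np.savez("pics/side9.npz",p=p,d=d); crop(p,260,280,200,150,4,'pics/s9.png')
```

```text
22.0667 [ 465.46281512 -371.80684483   60.10584122]
```

View pics/w9.png

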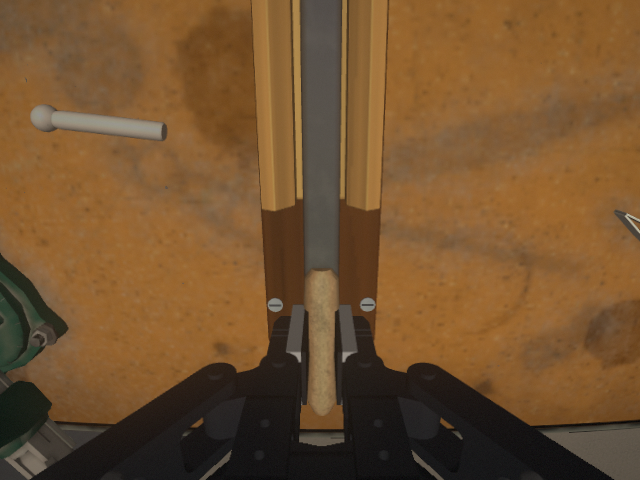

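View pics/t9.png

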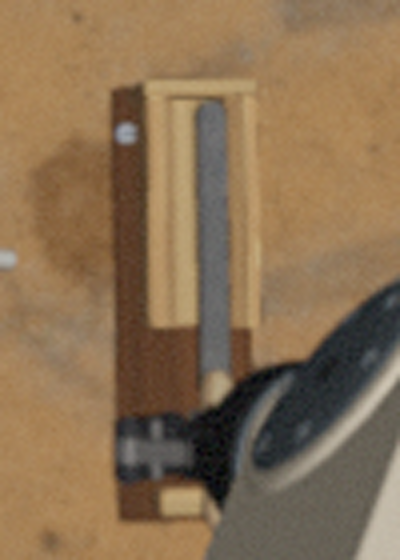

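View pics/s9.png

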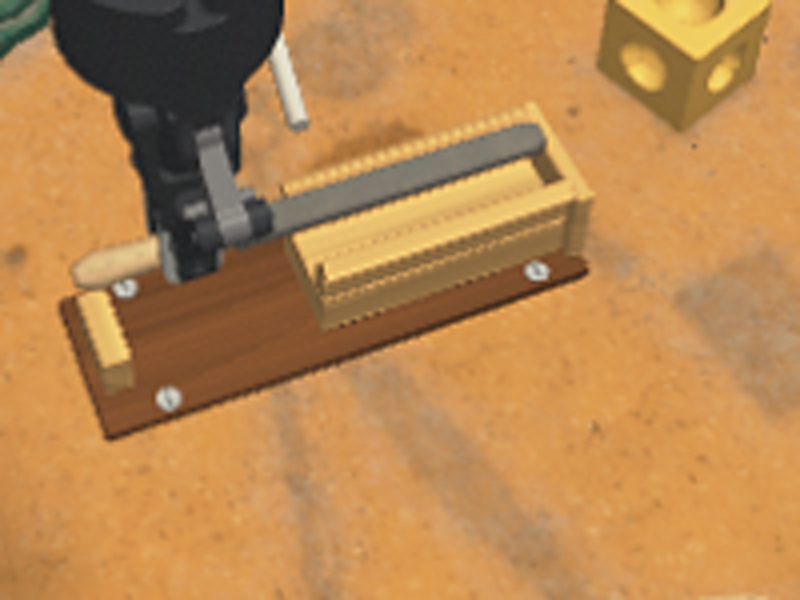

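Run:
```python
from h import *
from station import cams
c=cams.camera_params('top')
print(unproj(c,452.6,180+100/4-.4,z=62), unproj(c,452.6,180+96.5/4-.4,z=51), unproj(c,448,180+326/4-.4,z=51))
p,d=load('top9'); crop(p,430,190,50,40,12,'pics/t9b.png')
```

```text
[ 612.70949119 -372.96419104   62.        ] [ 615.23577793 -375.6961735    51.        ] [ 512.23724001 -366.56182274   51.        ]
```

View pics/t9b.png

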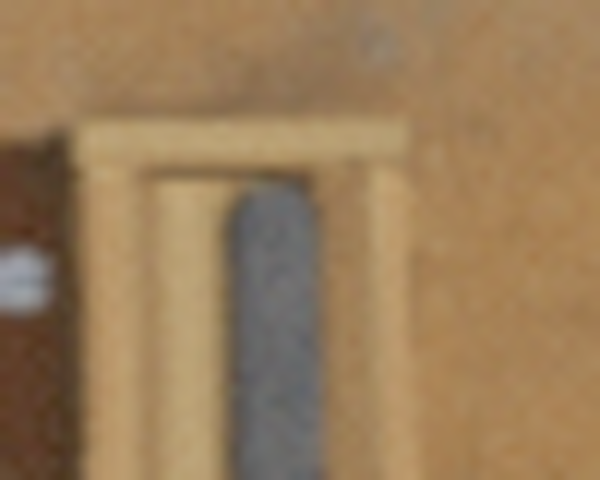

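Run:
```python
from h import *
from station import robot, cams, monitor
X,Y=464.6,-371.4
robot.move_l([X,Y,60],feed=30)
f0=monitor.get_wrist_force()
for z in list(range(54,37,-4))+list(np.arange(36,29,-1)):
    robot.move_l([X,Y,z],feed=40 if z>36 else 20); f=monitor.get_wrist_force(); print(z,monitor.get_tcp_pos()[2].round(2),(f-f0).round(1))
    if f[2]-f0[2]>3: break
print(monitor.get_time()); snap('w10')
p,d=cams.get_image('top'); crop(p,400,180,100,140,4,'pics/t10.png')
p,d=cams.get_image('side'); crop(p,260,280,200,150,4,'pics/s10.png')
```

```text
54 53.53 [ 1.  -0.7 -0.6]
50 49.65 [ 1.1 -1.4 -1. ]
46 45.7 [ 1.6 -1.  -0.8]
42 41.71 [ 0.8 -1.   0. ]
38 37.71 [ 1.  -0.9 -0.8]
36 35.91 [ 0.7 -0.7 -0. ]
35 35.0 [-0.2 -0.6 -0.5]
34 33.93 [ 0.2 -0.8  0.1]
33 32.98 [ 0.8 -0.8 -0.2]
32 32.39 [-1.  -0.1  4.8]
25.0167
```

View pics/s10.png

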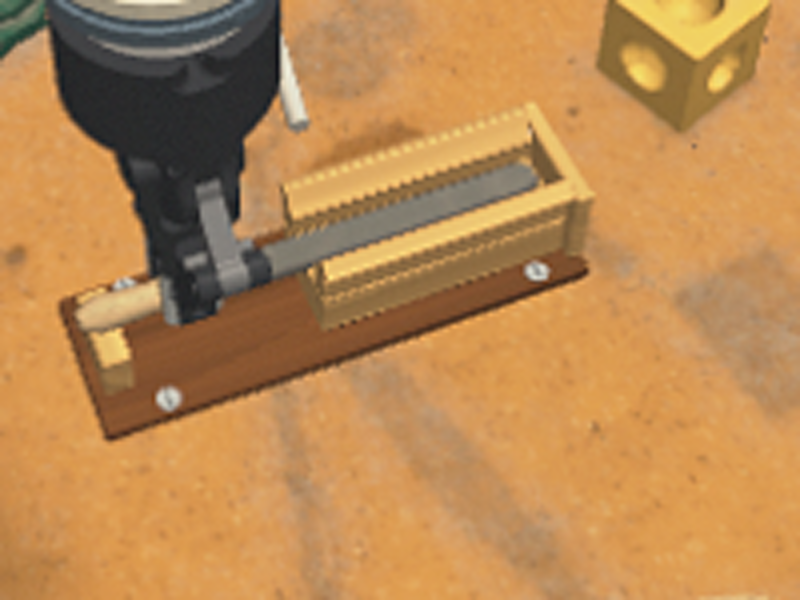

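View pics/t10.png

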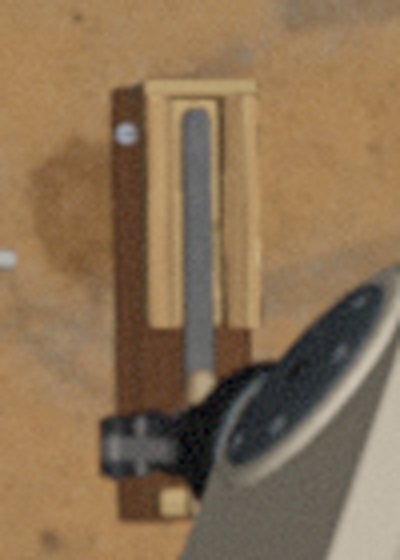

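View pics/w10.png

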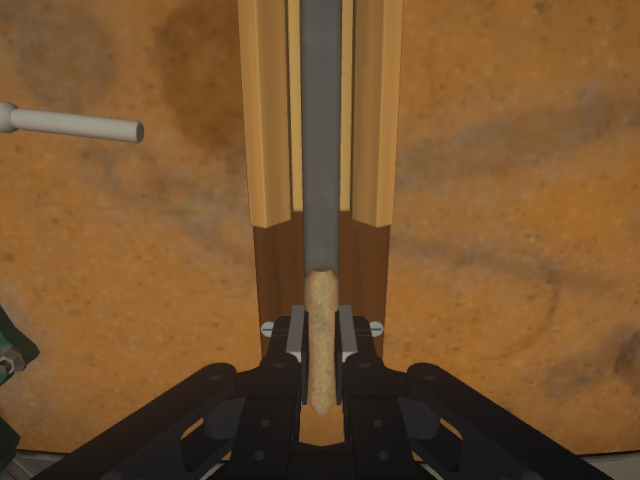

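Run:
```python
from h import *
from station import robot, cams, monitor
X,Y=464.6,-371.4
robot.grip(0.45,60); robot.dwell(.3); print(monitor.get_wrist_force().round(1))
robot.move_l([X,Y,90],feed=80); robot.move_l([X+50,Y,190],feed=200)
snap('w11')
robot.goto([300,-560,230],ori(-118)); print(monitor.get_time())
p,d=cams.get_image('top'); cv2.imwrite('pics/top11.png',p[:,:,::-1]); crop(p,400,180,100,140,4,'pics/t11.png')
p,d=cams.get_image('side'); crop(p,260,280,200,150,4,'pics/s11.png')
```

```text
[ 0.9  0.4 -0.2]
28.5917
```

View pics/s11.png

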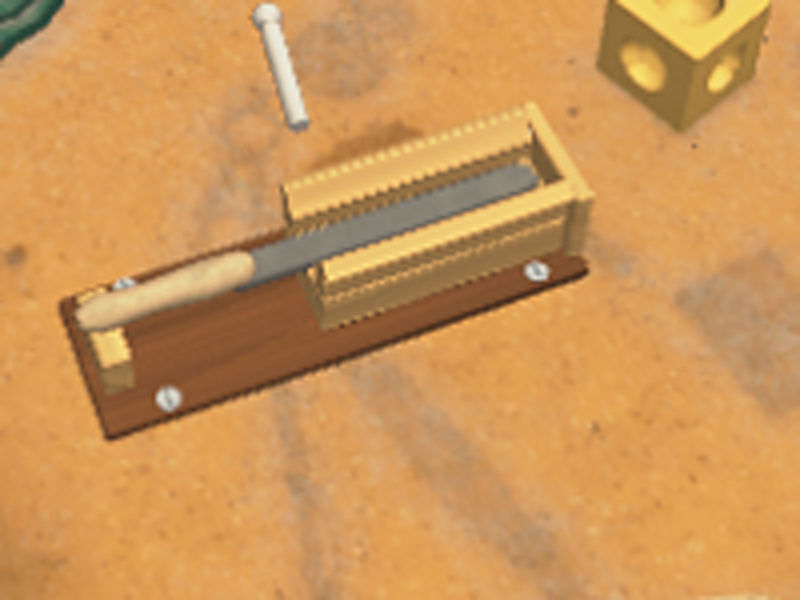

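View pics/top11.png

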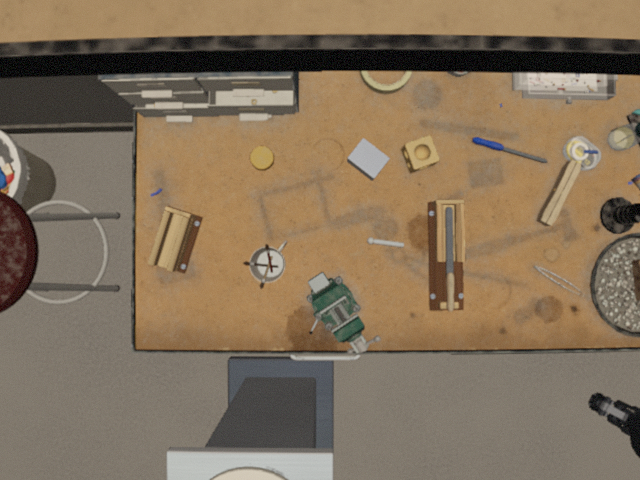

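View pics/w11.png

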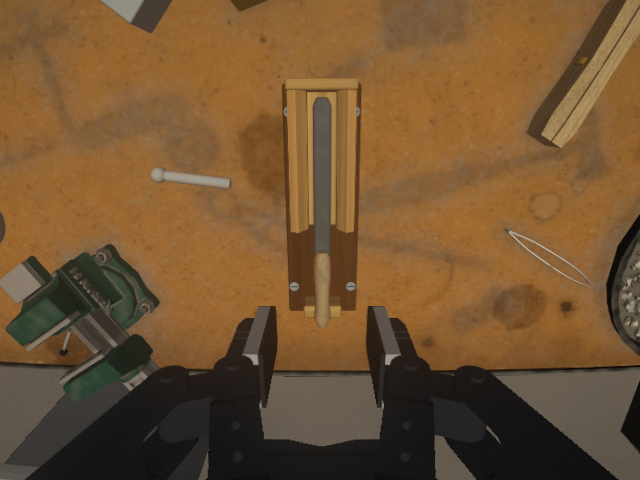

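Run:
```python
from h import *
c,p,d=loadw('w11'); crop(p,280,70,80,60,10,'pics/e.png')
for n,u,v,z in [('tip',321.5,97,34),('floorend',313,92.5,30),('nearend',310,223,30),('butt',322,326,36)]: print(n,unproj(c,u,v,z=z).round(1))
```

```text
tip [ 611.3 -370.7   34. ]
floorend [ 614.7 -364.4   30. ]
nearend [ 513.6 -361.8   30. ]
butt [ 420.2 -372.4   36. ]
```

View pics/e.png

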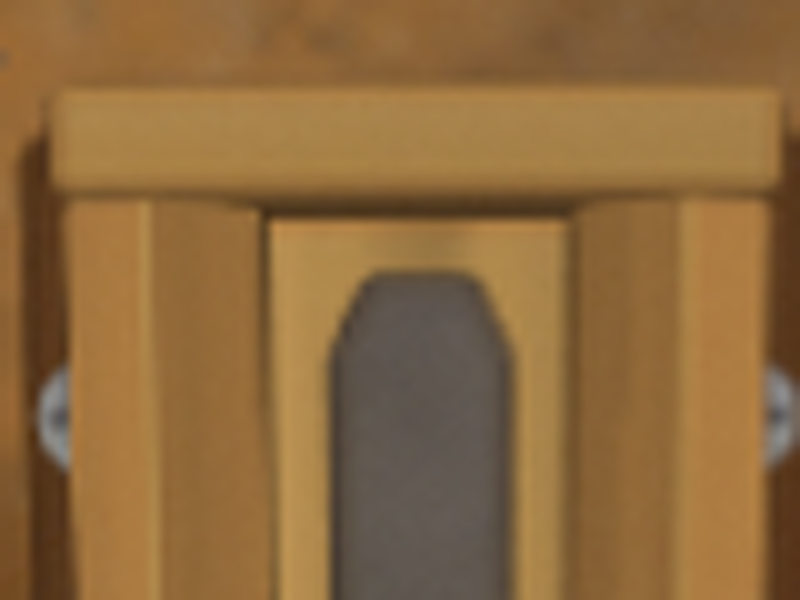

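```bash
python3 -c "
from station import robot,monitor
print(monitor.get_time(), robot.sign_off())"
```

```text
the job is handed in; nothing more can be done
28.6917 None
```

The file is stowed in the blade guard and the job was handed in at 28.7 s of the 61 s allowed. I lifted it out of the rest by the blade and laid it flat on the bare bench between the guard and the tweezers. I let go there, took it again by the handle and lowered it into the guard until it touched, then released it.

- **Fit in the guard:** the blade is centred in the groove to about 1 mm. The tip is about 4 mm short of the end stop, with a camera uncertainty of about 1 mm. The butt rests on the pad and the handle is out over the bay.
- **Clear of the robot:** the arm was drawn well away before hand-in.
- **Mug, steel block, wax and punch:** they show at the same pixels in the top picture as at the start.
- **Forces:** the largest contact force I read was about 7 N; the hold checks showed no slip.
- **Disagreements:** the gripper width read 2–3 mm less than the blade and handle sizes given. Position estimates from the top and wrist cameras differed by up to about 2 mm; I used values between them and checked the fit by picture before and after letting go.

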